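# Roll the shoe-care tin to its place between the pegs

### The job

The round shoe-care tin lying on its side on the cork liner has strayed from its place. Pushing only on top of it with the fingertips, roll it along the liner until it lies squarely between the two wooden pegs, one off each end and its axis in line with them to within a centimetre, and leave it there at rest. Roll it gently, without picking it up or shoving it from the side, and leave the other things on the shelf where they are.

Things in the scene. Friction and masses are not known exactly. Their poses are not given: they have to be found in the camera images.
- tin: closed plain steel tin, 74 mm across, 150 mm long, about 0.3 kg, lying on its side on the liner: axis 41 mm, top 78 mm above the shelf. Origin at its middle on its axis; x along its axis; y and z turn as it rolls. It rolls freely but soon stops when not pushed; a fingertip dragging its top travels twice as far as the tin. Starts 10 to 18 cm to either side of its place, up to 4 degrees from square.
- gate: two fixed turned wooden pegs standing on the liner, each 50 mm tall, at most 26 mm thick, 220 mm apart centre to centre; the tin's place is midway between them, with about 22 mm to spare at each end of the tin. Origin midway between the pegs at the liner's surface; x along the line through both pegs, y square to it (the way the tin rolls), z up.
- liner: fixed flat cork liner, 280 x 520 x 4 mm, on the shelf. Origin at the middle of its underside; its x is the short way and equals the gate's x direction, its y is the long way.
- dish: open glass dish of brass snap fasteners, 72 mm across, 28 mm tall, on the liner near its +y end. Origin under its middle. Leave alone.
- shoehorn: chrome shoe horn, 182 x 40 mm and 8 mm tall, lying along the liner's x near its -y end. Origin under its middle. Leave alone.
- jar: closed glass jar, 64 mm across, 85 mm tall, upright at the right of the liner. Origin under its middle. Leave alone.
- polish: flat round aluminium polish tin, 72 mm across, 25 mm tall, at the right of the liner. Origin under its middle. Leave alone.
- brush: wooden clothes brush, 160 x 50 x 43 mm, bristles down, at the right of the liner. Origin under its middle. Leave alone.
- tub: red plastic hanger tub, 260 x 200 mm, 130 mm tall with hangers up to 202 mm, at the left of the liner. Origin under its middle. Leave alone.
Not all that is in view belongs to the job. Of the things shaped like the gate, the wooden one is meant. There is more than one size of the tin; the job needs the middle-sized.

How it is judged:
By the outcome, as a careful person would: the job done as asked, in the order asked, and still so for the second after the job is handed in, with the robot touching nothing.
It also fails if it takes over 58 s, if anything falls off the work surface, if the arm or the gripper's body presses on something with over 40 N, if the wrist force passes 120 N, or if a joint passes its speed limit or range.

### The arm

A 7-joint arm with a two-finger parallel gripper is mounted at the origin on the work surface. World frame = base frame: x ahead of the robot, y to its left, z up, the work surface at z = 0. Lengths are in m, angles in rad, forces in N, time in s.
With the tool pointing down it reaches from about 0.425 to 0.95 m from the base axis. Payload 4.7 kg.
Tool frame: the origin (TCP) lies on the centre line of the jaws, within the pads' length; the fingertips stand robot.nose_length ahead of it and the grasp point (between the pads) lies 8 mm behind it (robot.nose_length is the distance from the TCP to the fingertips, in m); z points along the fingers, x is the direction in which the jaws open and shut, and the axes are right-handed (so a half turn about z gives the same grasp; the last joint's range is limited). The gripper opens to 85 mm and grips with 20 to 120 N. Pads are 22 mm wide; open, the fingers measure 114 mm over their backs; the gripper's body (76 mm by 85 mm) begins 54 mm behind the grasp point. The pads swing forward as they close: fully open they stand 13 mm farther back than shut.
Start: joints at [-1.162, 0.469, -0.049, 1.532, 0.024, 1.141, -0.082], TCP at [0.286, 0.611, 0.242] pointing down, gripper open.
Joint ranges: [-2.59, 2.59], [-0.33, 1.99], [-1.39, 1.29], [0.1, 2.45], [-1.04, 4.18], [0.21, 1.99], [-2.66, 2.66]. Speed limits (rad/s): [2.57, 2.57, 3.14, 3.14, 3.14, 3.14, 3.14].

### API

Orientations are given as [roll, pitch, yaw] about the fixed x, y, z axes, in that order (R = Rz(yaw) Ry(pitch) Rx(roll)).
In Python, from plant import robot gives the robot as it stands. Calls block until the motion is done:
- robot.goto(position, orientation): joint-space move of the TCP to a pose.
- robot.move_straight(position, vel=0.15, attitude=None, contact_N=None): straight line of the TCP; attitude=None keeps the orientation; vel is the mean speed in m/s. With contact_N (N) it stops when the force on the tool has changed by that much, and returns True; else False.
- robot.move_joints(angles): joint-space move.
- robot.grip(opening, strength=None): opening from 0.0 (shut) to 1.0 (fully open); strength is the grip in N (None keeps the last); returns when the fingers have stopped.
- robot.sleep(seconds).
- robot.inverse_kinematics(position, orientation): joint angles nearest the present ones, or None.
- robot.sense(): the state.
- robot.grab_frame(name): name is "side" or "top"; returns a dict with "image" (400x640x3 uint8, red, green, blue), "range_z" (400x640 float32, m along the optical axis (not along the pixel's ray), 0 where there is no reading), "fx", "fy", "cx", "cy" (pixels), "R" (3x3) and "t" (3): a world point X has camera coordinates R X + t. Camera axes: x right, y down, z forward; pixel columns grow to the right and rows downward; lengths in m; the calibration is good to about 2 mm. A picture is of the moment at which its call begins.
A pose or a line that the arm cannot do raises robot.IKError and nothing moves.
- robot.close_job(): hands the job in, once; it reports no verdict.
The state is a dict: "t": time; "joint_pos": joint angles; "joint_velocities": joint speeds; "effort": joint torques, N m; "tcp_pos": TCP position; "tcp_rot": TCP orientation; "wrist_force": force on the tool from outside, world axes, zero at the start; "torque": the same for the moment, N m; "opening": opening from 0.0 (shut) to 1.0 (fully open).
Only numpy, scipy, OpenCV 4.12 (cv2) and the standard library are available. Lean on these libraries where they do the work, as an engineer would, in place of code of your own. Each camera call takes 0.05 s, during which the arm holds its last target.

## Working session

There is one attempt and no reset: what is moved stays moved. The work goes in short steps, each a Python script; the robot and the scene stay as the last script left them, time stands still between calls to the robot, and variables do not carry over. Pictures are saved under pics/ and viewed, and the job is handed in when it is done.

```bash
ls; mkdir -p pics; python3 - <<'E'
from plant import robot
import cv2,numpy as np
print(robot.nose_length)
for n in("side","top"):
    f=robot.grab_frame(n);cv2.imwrite(f"pics/{n}0.png",f["image"][:,:,::-1]);print(n,f["fx"],f["cx"],f["cy"],np.round(f["R"],3).tolist(),f["t"])
    np.savez(f"{n}0.npz",**f)
print(robot.sense())
E
```

```text
pics
0.011
side 507.01693042483737 316.9651376313089 200.05377544080554 [[0.946, -0.324, 0.013], [-0.207, -0.634, -0.745], [0.25, 0.702, -0.667]] [-0.39876536  0.13124002  1.6020677 ]
top 421.0662656655354 325.3308768492533 196.1566563832525 [[-0.012, -1.0, -0.006], [-0.995, 0.012, -0.096], [0.096, 0.005, -0.995]] [-0.0076491   0.40759731  1.43304696]
{'t': 0.1, 'joint_pos': array([-1.16191444,  0.46938225, -0.04860337,  1.53355223,  0.02407   ,
        1.14097327, -0.08229236]), 'joint_velocities': array([-0.00164442, -0.00227565,  0.00217055, -0.00276612, -0.0013519 ,
        0.00036377, -0.00153257]), 'effort': array([ 3.74568808e-04, -5.11516929e+01, -4.72417648e-02, -2.38389748e+01,
        1.07578575e-02,  4.42486082e-03, -5.35370660e-06]), 'tcp_pos': array([0.28592092, 0.61091389, 0.24136129]), 'tcp_rot': array([3.14156557e+00, 1.73098094e-03, 1.13304557e+00]), 'wrist_force': array([0.03462864, 0.19327911, 0.41161519]), 'torque': array([0.05879556, 0.01770631, 0.00940748]), 'opening': 1.0022802606117738}
```

View pics/top0.png

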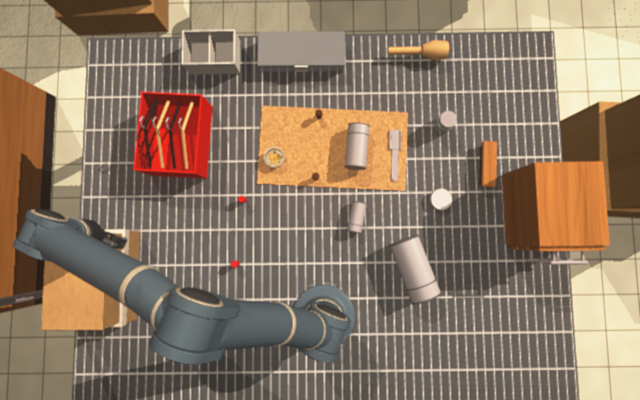

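View pics/side0.png

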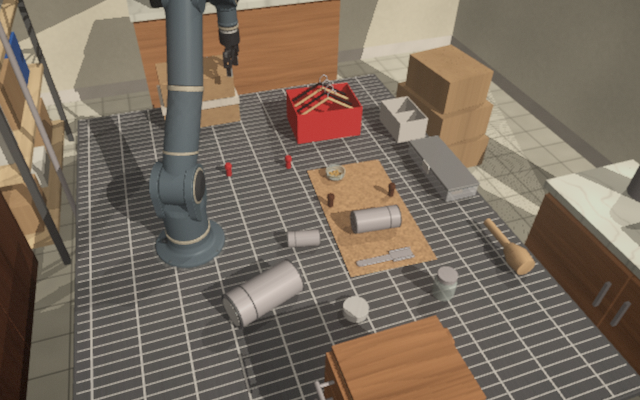

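The tins are at top-view (357,146) on the liner, (357,217), which is smaller, and (415,268), which is larger. The middle-sized one on the liner fits. The peg pairs are brown at (319,114)/(315,177) on the liner and red at (241,199)/(235,265). The brown wooden pair on the liner fits. I'll check both in an enlarged crop and measure.

```bash
cat > h.py <<'E'
import numpy as np,cv2
def ray(f,uv,h):
    d=np.array([(uv[0]-f["cx"])/f["fx"],(uv[1]-f["cy"])/f["fy"],1.])
    R=f["R"];c=-R.T@f["t"];w=R.T@d
    return c+w*(h-c[2])/w[2]
def proj(f,X):
    p=f["R"]@np.asarray(X,float)+f["t"];return f["fx"]*p[0]/p[2]+f["cx"],f["fy"]*p[1]/p[2]+f["cy"]
def cloud(f):
    v,u=np.mgrid[0:400,0:640];z=f["range_z"].astype(float)
    P=np.stack([(u-f["cx"])/f["fx"]*z,(v-f["cy"])/f["fy"]*z,z],-1)
    X=(P-f["t"])@f["R"];X[z==0]=np.nan
    return X
E
python3 - <<'E'
from h import *
fr={n:dict(np.load(f"{n}0.npz")) for n in("top","side")}
a=fr["top"]["image"][90:290,235:475,::-1]
b=fr["side"]["image"][150:330,210:450,::-1]
cv2.imwrite("pics/ct.png",cv2.resize(a,None,fx=3,fy=3,interpolation=cv2.INTER_CUBIC))
cv2.imwrite("pics/cs.png",cv2.resize(b,None,fx=3,fy=3,interpolation=cv2.INTER_CUBIC))
for n,f in fr.items():
    X=cloud(f);img=f["image"];hsv=cv2.cvtColor(img,cv2.COLOR_RGB2HSV)
    # tin
    reg=(X[...,0]>.4)&(X[...,0]<.9)
    m=(X[...,2]>.055)&(X[...,2]<.09)
    nlab,lab,st,ce=cv2.connectedComponentsWithStats(m.astype(np.uint8))
    for i in range(1,nlab):
        if st[i,4]>150:
            P=X[lab==i];print(n,"blob",ce[i].round(),st[i,4],np.round(np.nanmin(P,0),3),np.round(np.nanmax(P,0),3))
    # cork
    m=(hsv[...,0]>8)&(hsv[...,0]<25)&(hsv[...,1]>90)&(abs(X[...,2]-.004)<.012)
    nlab,lab,st,ce=cv2.connectedComponentsWithStats(m.astype(np.uint8));i=1+np.argmax(st[1:,4])
    c=cv2.findContours((lab==i).astype(np.uint8),cv2.RETR_EXTERNAL,2)[0][0][:,0]
    W=np.array([ray(f,p,.004)[:2] for p in c]).astype(np.float32)
    print(n,"liner",cv2.minAreaRect(W))
    # pegs
    m=(X[...,2]>.015)&(X[...,2]<.06)&(hsv[...,2]<120)
    nlab,lab,st,ce=cv2.connectedComponentsWithStats(m.astype(np.uint8))
    for i in range(1,nlab):
        if st[i,4]>8:
            P=X[lab==i];print(n,"dark",ce[i].round(),st[i],np.round(np.nanmean(P,0),3),np.nanmax(P[:,2]).round(3))
E
```

```text
top blob [208.  48.] 813 [0.854 0.289 0.055] [0.981 0.472 0.09 ]
top blob [301.  49.] 2626 [ 0.851 -0.087  0.055] [0.984 0.216 0.071]
top blob [437.  48.] 273 [ 0.891 -0.445  0.055] [ 0.942 -0.358  0.074]
top blob [165. 103.] 236 [0.663 0.411 0.055] [0.746 0.591 0.09 ]
top blob [203. 140.] 260 [0.476 0.387 0.055] [0.735 0.445 0.09 ]
top blob [447. 120.] 277 [ 0.625 -0.455  0.055] [ 0.685 -0.397  0.09 ]
top blob [357. 145.] 874 [ 0.497 -0.161  0.055] [ 0.654 -0.08   0.084]
top blob [512. 210.] 349 [ 0.221 -0.637  0.055] [ 0.478 -0.627  0.09 ]
top blob [427. 265.] 262 [ 0.077 -0.384  0.058] [ 0.27  -0.302  0.09 ]
top blob [404. 273.] 490 [ 0.047 -0.313  0.055] [ 0.248 -0.222  0.09 ]
top liner ((0.5811818838119507, -0.03955528140068054), (0.5242390632629395, 0.2857338786125183), 86.47559356689453)
top dark [196.  39.] [186  35  22  16 145] [0.97  0.44  0.037] 0.06
top dark [221.  39.] [212  34  21  17 138] [0.97  0.351 0.037] 0.06
top dark [427.  56.] [404  53  44   8 128] [ 0.895 -0.374  0.039] 0.055
top dark [302.  68.] [258  65  86   7 397] [0.86  0.065 0.038] 0.06
top dark [212.  70
[... 3040 characters left out ...]
388 183   7  13  60] [ 0.691 -0.     0.04 ] 0.056
side dark [330. 198.] [327 193   7  13  62] [0.472 0.013 0.042] 0.058
side dark [353. 224.] [350 212   8  22  87] [ 0.5   -0.122  0.04 ] 0.06
side dark [504. 250.] [483 222  36  53 328] [ 0.895 -0.37   0.04 ] 0.059
side dark [188. 246.] [160 228  56  30 618] [-0.01  -0.047  0.032] 0.06
side dark [287. 239.] [286 232   3  16  25] [ 0.282 -0.117  0.037] 0.053
side dark [437. 289.] [432 276  14  23 149] [ 0.629 -0.438  0.039] 0.06
side dark [232. 317.] [221 299  24  31 157] [ 0.064 -0.348  0.039] 0.059
side dark [347. 314.] [342 306  14  14  37] [ 0.362 -0.425  0.019] 0.028
side dark [256. 317.] [252 313   7   9  13] [ 0.123 -0.368  0.035] 0.051
```

View pics/ct.png

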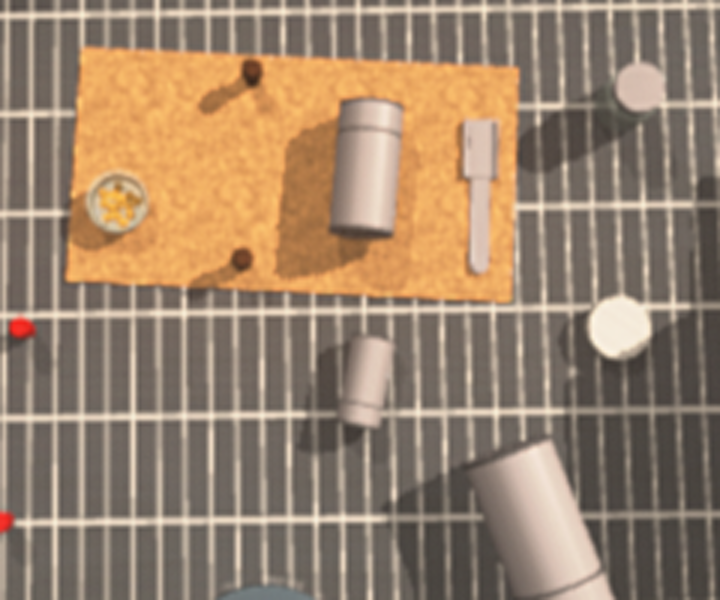

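View pics/cs.png

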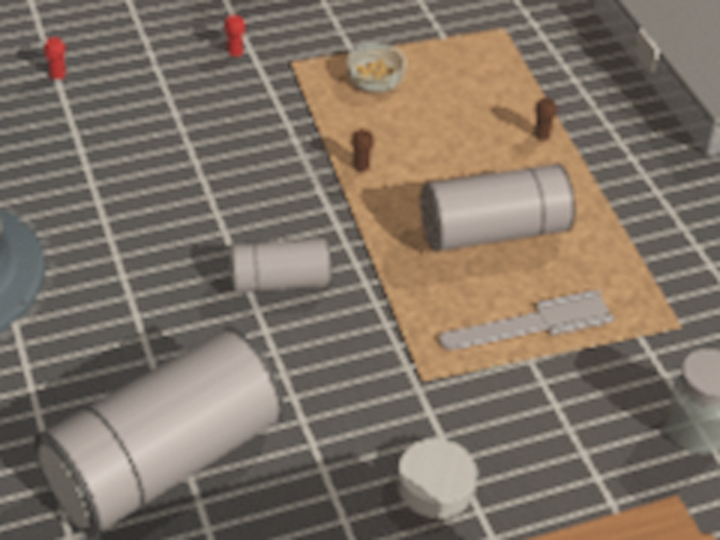

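The crops confirm it: the middle tin lies on the liner (top 357,146; side 376,217), and the dark brown wooden pegs stand on the cork, while the red pair is off it. Next I'll measure the poses precisely.

```bash
cat >> h.py <<'E'
from scipy.optimize import least_squares
def tinfit(f,guess,rad=.1):
    """axis line from depth points on the upper surface, in-plane; ends from extent"""
    X=cloud(f);m=(np.hypot(X[...,0]-guess[0],X[...,1]-guess[1])<rad)&(X[...,2]>.025)&(X[...,2]<.1)
    hsv=cv2.cvtColor(f["image"],cv2.COLOR_RGB2HSV);m&=hsv[...,1]<70
    n,lab,st,_=cv2.connectedComponentsWithStats(m.astype(np.uint8));i=1+np.argmax(st[1:,4])
    P=X[lab==i]
    def res(q):
        n=np.array([-np.sin(q[1]),np.cos(q[1])]);d=(P[:,:2]-[guess[0],0])@n-q[0]*np.cos(q[1])
        return np.hypot(d,P[:,2]-q[2])-.037
    r=least_squares(res,[guess[1],0,.041],loss="soft_l1",f_scale=.003)
    q=r.x;u=np.array([np.cos(q[1]),np.sin(q[1])])
    s=(P[:,:2]-[guess[0],q[0]])@u;lo,hi=np.percentile(s,[1,99])
    return np.r_[np.array([guess[0],q[0]])+u*(lo+hi)/2,np.degrees(q[1]),q[2],hi-lo,len(P),np.abs(r.fun).mean()]
def tri(f,a,g,b):
    c1=-f["R"].T@f["t"];c2=-g["R"].T@g["t"]
    d1=ray(f,a,0)-c1;d2=ray(g,b,0)-c2
    k=np.linalg.lstsq(np.c_[d1,-d2],c2-c1,rcond=None)[0]
    p,q=c1+k[0]*d1,c2+k[1]*d2
    return (p+q)/2,np.linalg.norm(p-q)
E
python3 - <<'E'
from h import *
fr={n:dict(np.load(f"{n}0.npz")) for n in("top","side")}
for n,f in fr.items(): print(n,"tin",np.round(tinfit(f,(.575,-.125)),4))
pc={}
for n,f in fr.items():
    hsv=cv2.cvtColor(f["image"],cv2.COLOR_RGB2HSV)
    pc[n]=[]
    for g in((.69,.003,.03),(.472,.017,.03)):
        u,v=np.int32(proj(f,g));w=f["image"][v-14:v+15,u-12:u+13].astype(int)
        m=(w[...,0]<110)&(w[...,0]>w[...,2]*1.3)&(w.sum(-1)<190)
        k,lab,st,ce=cv2.connectedComponentsWithStats(m.astype(np.uint8));i=1+np.argmax(st[1:,4])
        # head: topmost part (side) or whole (top)
        print(n,g,st[i]+[u-12,v-14,0,0,0],ce[i]+[u-12,v-14]);
        x0,y0,ww,hh,_=st[i]; pc[n].append((x0+u-12+(ww-1)/2,y0+v-14,hh,ce[i]+[u-12,v-14]))
        c=ce[i]+[u-12,v-14]
        for h in(.025,.03,.04):print("  ",h,np.round(ray(f,c,h),4))
for a,b in zip(pc["top"],pc["side"]): print(tri(fr["top"],a[3],fr["side"],b[3]))
E
```

```text
top tin [ 5.7500e-01 -1.2280e-01 -5.8106e+00  3.9800e-02  1.4550e-01  8.6500e+02
  1.9000e-03]
side tin [ 5.7390e-01 -1.2360e-01 -6.0571e+00  3.9300e-02  1.4890e-01  1.0690e+03
  3.0000e-03]
top (0.69, 0.003, 0.03) [316 114   5   4  14] [318.21428571 115.71428571]
   0.025 [0.6902 0.009  0.025 ]
   0.03 [0.6888 0.0089 0.03  ]
   0.04 [0.6858 0.0087 0.04  ]
top (0.472, 0.017, 0.03) [314 178   2   2   3] [314.66666667 178.33333333]
   0.025 [0.4692 0.0235 0.025 ]
   0.03 [0.4685 0.0234 0.03  ]
   0.04 [0.4671 0.0231 0.04  ]
side (0.69, 0.003, 0.03) [388 185   5  11  28] [389.78571429 190.10714286]
   0.025 [0.6913 0.0067 0.025 ]
   0.03 [0.6883 0.0016 0.03  ]
   0.04 [ 0.6823 -0.0087  0.04  ]
side (0.472, 0.017, 0.03) [328 195   3  12  26] [328.76923077 201.03846154]
   0.025 [0.47   0.0191 0.025 ]
   0.03 [0.468  0.0139 0.03  ]
   0.04 [0.4639 0.0035 0.04  ]
(array([0.69163197, 0.00884322, 0.0229689 ]), np.float64(0.0016050260498743068))
(array([0.47070292, 0.02338579, 0.02097159]), np.float64(0.0019171716255304775))
```

```bash
python3 - <<'E'
from h import *
fr={n:dict(np.load(f"{n}0.npz")) for n in("top","side")}
f=fr["top"]
print(f["image"][106:124,310:326,0]);print(f["image"][168:186,308:322,0])
f=fr["side"]
print(f["image"][180:200,382:400,0])
print(f["image"][190:212,322:338,0])
E
```

```text
[[120 159 203 162 116 111 113 114 114 127 158 169 127 108 109 111]
 [164 182 210 180 141 136 137 137 133 142 166 176 139 124 127 128]
 [229 231 232 224 204 199 191 182 172 184 208 215 199 193 197 197]
 [246 248 244 240 239 234 209 188 177 194 221 236 240 242 243 243]
 [243 246 244 240 236 217 157 128 126 134 157 196 234 245 244 239]
 [235 240 241 239 233 190 117 102 107 106 113 145 209 243 243 237]
 [233 236 238 241 235 180 111 103 111 112 113 129 195 246 246 241]
 [234 234 239 245 238 171 101 102 114 117 113 118 180 241 242 239]
 [236 236 242 248 240 167  91  89 105 108 101 108 168 230 235 237]
 [237 241 246 243 226 158  96  73  79  84  81 112 183 232 237 237]
 [239 246 246 226 189 160 120  74  63  65  74 130 210 239 242 241]
 [237 237 229 197 175 169 144  90  61  61  85 145 215 238 241 242]
 [216 203 193 182 173 172 159 120  96  96 126 167 205 229 240 241]
 [176 177 181 181 173 171 172 168 166 167 181 194 203 224 240 243]
 [162 166 170 171 170 182 202 225 228 215 210 205 205 223 242 245]
 [162 158 158 166 185 221 237 245 238 220 204 204 208 218 232 238]
 [172 169 178 197 220 242 25
[... 3445 characters left out ...]
  91  96 140 169 177 182 185]
 [146 130 130 131 129 106  70  75  85  93  95 147 176 182 185 186]
 [170 141 128 131 131 104  71  75  86  92  94 152 183 187 188 187]
 [183 164 149 139 121  96  70  77  87  93  92 157 184 182 182 186]
 [182 173 170 158 142 114  75  78  88  93 100 155 181 177 177 183]
 [169 177 169 164 166 154 115  83  88 108 132 160 177 179 180 184]
 [157 179 163 160 167 169 153 132 130 150 171 177 179 182 186 185]
 [139 166 160 161 166 166 161 163 167 177 188 189 186 185 184 177]
 [ 95 145 167 165 165 166 173 178 180 183 187 186 185 183 181 177]
 [ 74 137 167 167 162 165 183 187 183 182 182 180 182 184 184 181]
 [108 126 154 163 164 172 180 185 186 184 181 180 185 187 184 169]]
```

```bash
python3 - <<'E'
from h import *
fr={n:dict(np.load(f"{n}0.npz")) for n in("top","side")}
A=[]
for a,b in(((318.5,113.9),(390.3,189.3)),((315.1,176.2),(329.9,199.8))):
    p=ray(fr["top"],a,.027);q=ray(fr["side"],b,.027);print(p,q,tri(fr["top"],a,fr["side"],b));A.append((p+q)/2)
d=A[0]-A[1];print("mid",(A[0]+A[1])/2,np.degrees(np.arctan2(d[1],d[0])),np.linalg.norm(d))
from plant import robot
y=np.radians(-5.9)
for yy in (y,y+np.pi):
  for p in((.574,-.15,.2),(.574,-.15,.09),(.58,.04,.09)):
    q=robot.inverse_kinematics(p,[np.pi,0,yy]);print(p,None if q is None else np.round(q,2))
E
```

```text
[0.69613011 0.0079189  0.027     ] [0.69362255 0.00806756 0.027     ] (array([0.69500256, 0.008244  , 0.02682716]), np.float64(0.002353258789059539))
[0.47632683 0.0218816  0.027     ] [0.47500361 0.0217272  0.027     ] (array([0.47578008, 0.0220455 , 0.02662638]), np.float64(0.0012292954378538812))
mid [0.58527077 0.01489881 0.027     ] -3.6050976403762065 0.21964576025645302
(0.574, -0.15, 0.2) [-0.32  0.43  0.68  1.81 -0.32  1.01  0.38]
(0.574, -0.15, 0.09) [-0.23  0.56  0.57  1.9  -0.41  0.8   0.46]
(0.58, 0.04, 0.09) [-0.47  0.52  0.43  1.92 -0.31  0.77  0.04]
(0.574, -0.15, 0.2) [-0.58  0.6   1.12  1.82 -0.6   1.11 -2.49]
(0.574, -0.15, 0.09) [-0.55  0.8   1.11  1.91 -0.86  1.01 -2.29]
(0.58, 0.04, 0.09) [ 0.65  0.84 -1.18  1.85  0.88  1.1   2.16]
```

Gate middle is at (0.585, 0.015), yaw −3.6°. The tin is at (0.5745, −0.123), yaw −5.9°, so it has about 138 mm to roll. I'll start with a single stroke, jaws open along the tin's axis, to learn the contact height and how the tin responds.

```bash
cat >> h.py <<'E'
D=np.radians
def frames(robot,tag=None):
    o={n:robot.grab_frame(n) for n in("top","side")}
    if tag:
        for n,f in o.items():
            cv2.imwrite(f"pics/{n}_{tag}.png",f["image"][:,:,::-1])
    return o
G=np.array([.5853,.0149]);GY=-3.6
gu=np.array([np.cos(D(GY)),np.sin(D(GY))]);gv=np.array([-gu[1],gu[0]])
E
python3 - <<'E'
from h import *
from plant import robot
tin=np.array([.5745,-.1232]);yaw=-5.9
n=np.array([-np.sin(D(yaw)),np.cos(D(yaw))])
s=tin-.010*n
robot.goto([*s,.17],[np.pi,0,D(yaw)]);print(robot.sense()["t"])
robot.move_straight([*s,.115],vel=.1)
w0=robot.sense()["wrist_force"]
hit=robot.move_straight([*s,.07],vel=.03,contact_N=5)
S=robot.sense();z=S["tcp_pos"][2];print(hit,S["tcp_pos"],S["wrist_force"]-w0,S["torque"],S["t"])
if hit:
    n2=gv
    e=s+.022*n
    robot.move_straight([*e,z-.0005],vel=.04,attitude=[np.pi,0,D(-4.7)])
    S=robot.sense();print(S["tcp_pos"],S["wrist_force"]-w0)
    e=e+.022*gv
    robot.move_straight([*e,z-.0005],vel=.04,attitude=[np.pi,0,D(-3.6)])
    S=robot.sense();print(S["tcp_pos"],S["wrist_force"]-w0)
    robot.move_straight([*e,z+.02],vel=.1)
    print(robot.sense()["t"])
f=frames(robot,"1")
for k in f: print(k,np.round(tinfit(f[k],(.578,-.10)),4))
E
```

```text
2.925
True [ 0.57336928 -0.13357447  0.07561095] [-1.33181199 -0.40281271  4.75489495] [0.00357279 0.12023649 0.00847748] 4.8167
[ 0.57601324 -0.11141495  0.07583829] [-0.74911707 -0.83014982  5.01993646]
[ 0.5776992  -0.08936876  0.07550826] [ 0.10410425 -0.32761025  5.75999854]
6.5667
top [ 5.4670e-01 -9.9000e-02 -5.9597e+00  3.9100e-02  8.8400e-02  1.9300e+02
  3.0000e-03]
side [ 5.7630e-01 -1.0220e-01 -4.9283e+00  3.9200e-02  1.4950e-01  1.0530e+03
  3.0000e-03]
```

The tin rolled 21 mm as intended, and its yaw went from about −6 to −4.9. Next come several strokes with a side-camera check after each.

```bash
cat >> h.py <<'E'
def stroke(robot,tin,yaw,dist,lead=.010,yend=GY,wait=False):
    """roll by dist (signed, along gate y); tin=(x,y)"""
    n=np.array([-np.sin(D(yaw)),np.cos(D(yaw))]);sg=np.sign(dist)
    s=tin-sg*lead*n
    z0=.100
    p=robot.sense()["tcp_pos"]
    if p[2]<.094: robot.move_straight([p[0],p[1],.096],vel=.1)
    robot.move_straight([*s,.088],vel=.12,attitude=[np.pi,0,D(yaw)])
    w0=robot.sense()["wrist_force"]
    hit=robot.move_straight([*s,.068],vel=.02,contact_N=5)
    z=robot.sense()["tcp_pos"][2]
    if not hit or not .073<z<.079: print("no hit",z);return False
    e=s+2*dist*n
    robot.move_straight([*e,z-.0005],vel=.04,attitude=[np.pi,0,D(yend)])
    S=robot.sense();print("z",z.round(4),"F",np.round(S["wrist_force"]-w0,1))
    robot.sleep(.2)
    robot.move_straight([*e,.096],vel=.08)
    return True
def look(robot,g,tag=None):
    f=robot.grab_frame("side");q=tinfit(f,g)
    if tag: cv2.imwrite(f"pics/side_{tag}.png",f["image"][:,:,::-1])
    c=q[:2]+[.0003,.0004];r=c-G
    print("tin",np.round(q[:5],4),"gate x,y mm",np.round([r@gu*1e3,r@gv*1e3],1),"yaw err",round(q[2]-GY,2),"t",round(robot.sense()["t"],1))
    return c,q[2]
E
python3 - <<'E'
from h import *
from plant import robot
c,y=look(robot,(.578,-.10))
for i in range(3):
    if not stroke(robot,c,y+.1,.021): break
    c,y=look(robot,c+.02*gv,f"s{i}")
frames(robot,"2")
E
```

```text
tin [ 0.5759 -0.1021 -4.8794  0.0394  0.1485] gate x,y mm [  -1.7 -116.9] yaw err -1.28 t 6.7
z 0.0756 F [-0.9 -0.2  5.8]
tin [ 0.5784 -0.0813 -3.9849  0.0395  0.1492] gate x,y mm [ -0.6 -96. ] yaw err -0.38 t 9.6
z 0.0756 F [-2.1 -0.5  5.9]
tin [ 0.5797 -0.0607 -3.396   0.0392  0.1497] gate x,y mm [ -0.6 -75.4] yaw err 0.2 t 12.4
z 0.0756 F [-1.4  0.2  5.5]
tin [ 0.5808 -0.0397 -3.5868  0.0393  0.1495] gate x,y mm [ -0.8 -54.3] yaw err 0.01 t 15.3
```

View pics/side_2.png

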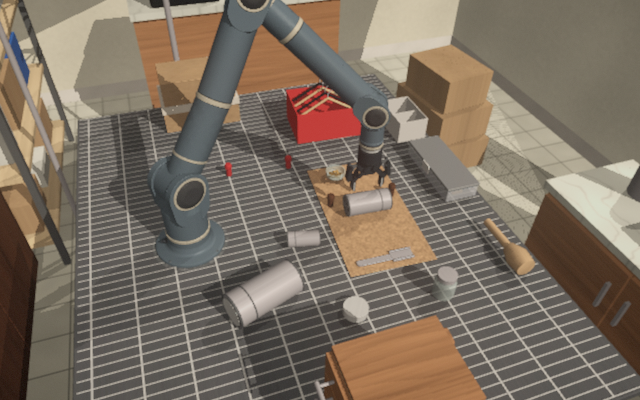

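The picture shows the tin at (368,202), rolling squarely towards the wooden pegs at (330,199) and (391,189). Everything else is still in place, so I'll carry on.

```bash
python3 - <<'E'
from h import *
from plant import robot
c,y=look(robot,(.581,-.04))
for i in range(4):
    r=-(c-G)@gv
    if abs(r)<.002: break
    d=np.sign(r)*min(abs(r),.020 if abs(r)<.022 or abs(r)>.04 else .018)
    if not stroke(robot,c,y*.5+GY*.5,d,lead=min(.010,abs(d)/2+.001)): break
    c,y=look(robot,c+d*gv)
    if i==3 or abs((c-G)@gv)<.004: break
p=robot.sense()["tcp_pos"];robot.move_straight([p[0],p[1],.2],vel=.15)
q=robot.sense()["joint_pos"].copy();q[0]-=.7;robot.move_joints(q)
f=frames(robot,"3")
for k in f: print(k,np.round(tinfit(f[k],c),4))
print(robot.sense()["t"])
E
```

```text
tin [ 0.5805 -0.0395 -3.9111  0.039   0.1488] gate x,y mm [ -1.1 -54.2] yaw err -0.31 t 15.4
z 0.0756 F [-1.6  0.3  6.3]
tin [ 0.5823 -0.0196 -3.7538  0.0393  0.1493] gate x,y mm [ -0.5 -34.2] yaw err -0.15 t 18.2
z 0.0756 F [-1.5  0.1  6.8]
tin [ 5.8340e-01 -1.9000e-03 -4.0821e+00  3.9000e-02  1.4970e-01] gate x,y mm [ -0.6 -16.4] yaw err -0.48 t 20.9
z 0.0756 F [-1.5  0.3  6.5]
tin [ 0.5845  0.0146 -4.0293  0.0394  0.1488] gate x,y mm [-0.6  0.1] yaw err -0.43 t 23.6
top [ 5.8620e-01  1.5700e-02 -3.5806e+00  3.9700e-02  1.4540e-01  8.7300e+02
  1.9000e-03]
side [ 5.844e-01  1.460e-02 -3.954e+00  3.930e-02  1.492e-01  9.370e+02
  3.200e-03]
25.9833
```

View pics/top_3.png

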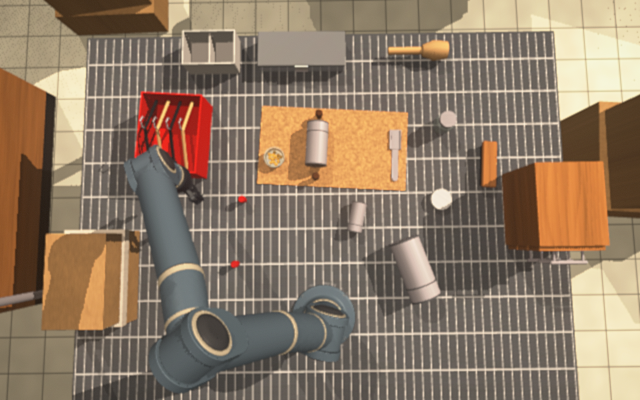

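View pics/side_3.png

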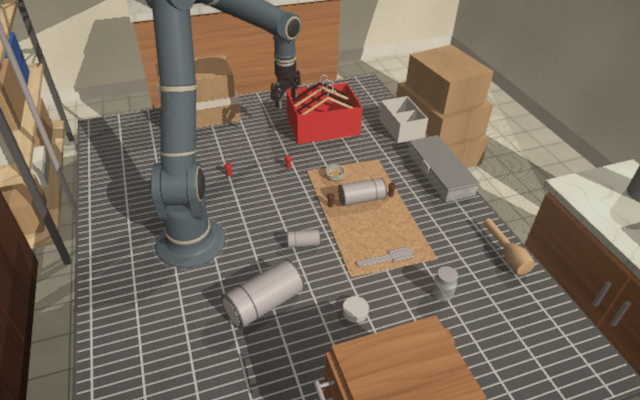

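The tin is centred between the pegs: top view (317,143), pegs at (319,114) and (315,177). The dish at (274,157), shoehorn and tub haven't moved. The gripper stopped close to the tub, so I'll check clearance and that nothing moved before handing in.

```bash
python3 - <<'E'
from h import *
from plant import robot
S=robot.sense();p=S["tcp_pos"];print(p,S["wrist_force"],S["tcp_rot"])
f=robot.grab_frame("top");a=dict(np.load("top0.npz"))
d=np.abs(f["image"].astype(int)-a["image"]).max(-1)
for n,(u0,u1,v0,v1) in dict(tub=(132,185,90,150),dish=(262,288,145,170),horn=(386,405,125,185),right=(425,500,105,215)).items(): print(n,d[v0:v1,u0:u1].mean().round(2),(d[v0:v1,u0:u1]>40).sum())
try: robot.move_straight([p[0],p[1],.3],vel=.15)
except robot.IKError as e: print("ik",e)
S=robot.sense();print(S["tcp_pos"],S["wrist_force"],S["t"])
c,y=look(robot,G)
robot.close_job()
E
```

```text
[0.43391942 0.39219425 0.19920831] [0.74501677 0.09190855 0.39956653] [3.14080458e+00 1.53195925e-03 6.34039102e-01]
tub 3.33 55
dish 1.24 0
horn 1.01 0
right 1.05 0
[0.43336137 0.39186783 0.29906666] [-0.31839477 -0.08667858 -0.21908726] 26.8583
tin [ 0.5843  0.0146 -3.9549  0.0393  0.1489] gate x,y mm [-0.7  0. ] yaw err -0.35 t 26.9
the job is handed in; nothing more can be done
```

The tin now lies at rest between the two wooden pegs, and I've handed the job in at about 27 s. I rolled it there in eight short strokes with the open fingertips on top of it. It moved about 138 mm, each press was around 6 N, and its initial skew of about 2° was steered out along the way.

**Last checks:**
- **Side camera:** the tin is 0.0 mm off the peg line, 0.7 mm off centre between the pegs and 0.35° from square.
- **Top camera:** it disagrees slightly, about 1 mm along each axis and 0.4° in yaw, well inside the 1 cm allowance.
- **Other things:** before-and-after pictures show no change at the dish, the shoehorn, or the area with the jar, polish tin and brush.
- **Tub:** a small patch of pixels in the tub region differed (55 pixels). I took this to be the arm, or its shadow, standing next to it. The tub looked unmoved and the wrist showed no contact force there, but I had parked the gripper close to it. I lifted it clear before handing in.

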